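# Set the tape-length dial to the marked line

## Robot

A 6-joint arm with a two-finger parallel gripper is mounted at the origin on the work surface. World frame = base frame: x ahead of the robot, y to its left, z up, the work surface at z = 0. Lengths are in m, angles in degrees, forces in N, time in s.
With the tool pointing down it reaches from about 0.35 to 0.875 m from the base axis. Payload 4.2 kg.
Tool frame: the origin (TCP) lies at the very end of the fingers, on their centre line; the grasp point (between the pads) lies 19 mm behind it (r.grip_point_offset is the distance from the TCP to the grasp point, in m); z points along the fingers, y is the line along which they close (so a half turn about z gives the same grasp; the last joint's range is limited). The gripper opens to 87 mm and grips with 3 to 60 N. Pads are 19 mm wide; open, the fingers measure 117 mm over their backs; the gripper's body (75 mm by 190 mm) begins 51 mm behind the grasp point.
Start: joints at [-48.782, 22.042, 0.453, 0, -68.411, -14.817], TCP at [0.278, -0.56, 0.223] pointing down, gripper open.
Joint ranges: [-179.83, 179.83], [-69.29, 118.12], [-61.27, 80.66], [-181.25, 117.63], [-171.15, -9.14], [-177.46, 177.46]. Speed limits (degrees/s): [159.86, 159.86, 180, 180, 180, 180].

## Interface

Orientations are given as a 3x3 rotation matrix whose columns are the frame's x, y, z axes.
In Python, from station import r gives the robot as it stands.
- The arm moves only by the tool move_arm, never from a script. Its argument "series" is a list of rows, each a list of 3 entries, a list of its own where there are three numbers: the turn, a rotation vector about the tool's x, y, z as a fraction of full scale, then the shift along the tool's x, y, z as a fraction of full scale, then the opening, from 0 (shut) to 1 (fully open). A call has 1 to 12 rows; each row shifts and turns the commanded pose from where the row before left it, along the tool's axes as they then stand; what a row does not reach is not made up. Full scale, the value 1, is 0.5 m for a shift and 0.1 rad for a turn. A row lasts 1/10 s, in which the tool goes at most 50 mm and 8.59 degrees, less where a joint would pass 70% of its speed; a pose out of reach is approached as far as the arm can. A call with a number of a shift or a turn outside -1 to 1 is refused whole. A call with a gripper value outside its range is refused whole. The fingers move at their own pace and stop on an object; the grip force is fixed at half the most. Time passes only in rows, so rows that do not move let the fingers close. It gives the time, the measured TCP pose, the force, the opening and the grip force at its end, in the units of the state.
- r.sense(): the state, without advancing time (a new reading comes with each control period).
- r.capture(name): name is "side" or "top"; returns a dict with "img" (384x512x3 uint8, red, green, blue), "fx", "fy", "cx", "cy" (pixels), "origin" and "orientation" of the camera in the world. Camera axes: x right, y up, looking along -z (the intrinsics and any distortion apply to the point x, -y, -z); pixel columns grow to the right and rows downward; lengths in m; the calibration is good to about 2 mm. A picture is of the moment at which its call begins. There is no depth.
- r.finish_job(): hands the job in; it is judged then, once.
Trained networks look in the newest picture that a camera, given by its name, has taken for a name from the list of things; names that differ only in an ending like _2 or _b are one class to them, and where a whole thing is asked for, a point or a joint stands for the part that bears it (a point fixed in the world has none). Each returns a list of dicts, best first, with "score" (0 to 1); they miss things now and then, are a little off and sometimes report something else, mostly with a low value. They report only what shows in the picture. A call takes as long as a camera call.
- r.cut_out(target, camera): "pixels" (384x512 bool, what is visible of it) and "centre" ([column, row] in pixels, amid what is visible of it).
- r.pinpoint(target, camera): "centre" ([column, row] in pixels: a listed point, or the origin of a listed thing).
The state is a dict: "time_s": time; "joints": joint angles; "joint_velocities": joint speeds; "effort": joint torques, N m; "tcp_pos": TCP position; "ee_rot": TCP orientation; "wrist_force": force on the tool from outside, world axes, zero at the start; "moment": the same for the moment, N m; "gripper_width": opening from 0.0 (shut) to 1.0 (fully open); "gripper_force": force on a finger pad.
Only numpy, scipy, OpenCV 4.12 (cv2) and the standard library are available. Lean on these libraries where they do the work, as an engineer would, in place of code of your own. Each camera call takes 0.05 s, during which the arm holds its last target. There are 200 camera calls.

## Task

Set the length dial of the tape dispenser: with your fingertips, push the upright peg on the black dial round until the dial's white index mark lines up with the one long, thick line on the scale ring, then move clear and leave it there. Only push the peg, do not take hold of it between the fingers, and leave the tape gun, the spare tape roll and the small carton where they are.

Things in the scene. Friction and masses are not known exactly. Their poses are not given: they have to be found in the camera images.
- dispenser: Blue paper-tape dispenser fixed to the bench, a flat housing 180 x 300 mm with its deck 55 mm above the bench. Origin on the bench directly under the dial's axis; z up; the housing spans x -90 to +90 mm (a cutter sticks out to x -107 mm) and y -90 to +210 mm in its own frame. A fixed roll of brown tape, 100 mm across, stands on the deck at x 10, y 150 mm, its top 97 mm above the bench (102 mm with the spindle).
- dial: The dial: a black disc 110 mm across and 12 mm thick that turns about its upright axis, endlessly and both ways, with a light friction (about 3 N at the peg) that holds it where it is left. Origin on the axis at the disc's underside, 60 mm above the bench; the disc's top face is 72 mm above the bench. Its x axis points to the index mark, its -x axis to the peg. It cannot be lifted.
- peg (a point): Upright round plain aluminium peg fixed on the dial, 22 mm in diameter and 28 mm tall, its axis 38 mm from the dial's axis, exactly opposite the index mark. This point lies at the centre of the peg's foot, on the dial's top face 72 mm above the bench; the peg's top is 100 mm above the bench. This is what is pushed.
- index_mark (a point): Outer end of the dial's index mark, at the dial's rim, 57 mm from its axis and 72 mm above the bench. The mark is the only white line on the black dial, radial, 4 mm wide and 38 mm long.
- target_line (a point): Inner end of the target line, 57 mm from the dial's axis and 59.5 mm above the bench. The ring is a fixed aluminium disc 160 mm across on the deck, around the dial and coaxial with it; it has 23 short thin dark lines (6 x 1.6 mm) every 15 degrees and one long, thick dark line (21 x 5 mm, radial): that one is the target. The index mark is lined up when this point and index_mark lie one above the other.
- tape_gun: Bystander, loose: hand tape gun lying on its side, about 200 mm long, 50 to 76 mm wide and 54 mm tall. Origin under its middle.
- spare_roll: Bystander, loose: ring of brown tape 90 mm across and 48 mm tall, lying flat. Origin at the centre of its underside.
- carton: Bystander, loose: small closed carton 110 x 80 x 60 mm. Origin at the centre of its underside.

How it is judged:
By the outcome, as a careful person would: the job done as asked, in the order asked, and still so for the second after the job is handed in, with the robot touching nothing.
It also fails if it takes over 45 s, if anything falls off the work surface, if the arm or the gripper's body presses on something with over 40 N, if the wrist force passes 120 N, or if a joint passes its speed limit or range.

## Working session

There is one attempt and no reset: what is moved stays moved. The work goes in short steps, Python scripts to look and compute and a tool call to move; the robot and the scene stay as the last step left them, time stands still between calls to the robot, and variables do not carry over. Pictures are saved under pics/ and viewed, at most 10 in all, crops included, and the job is handed in when it is done.

Besides the shell and the picture viewer there is one more tool, called after "Call:" as name(argument=value, ...) on one line, values as JSON. move_arm: Moves the arm, as the interface text tells. Its arguments: {"type":"object","properties":{"series":{"type":"array"}},"required":["series"]}

```bash
mkdir -p pics; cat > h.py <<'E'
import numpy as np, cv2
from station import r
def ray(c,px):
    d=np.array([(px[0]-c["cx"])/c["fx"],-(px[1]-c["cy"])/c["fy"],-1.0])
    return np.array(c["origin"]),np.array(c["orientation"])@d
def at(c,px,z):
    o,d=ray(c,px); return o+d*(z-o[2])/d[2]
H=dict(dispenser=0,dial=.06,peg=.072,index_mark=.072,target_line=.0595,tape_gun=0,spare_roll=0,carton=0)
def look(names=H,cams=("top","side")):
    for n in cams:
        c=r.capture(n); cv2.imwrite(f"pics/{n}_{r.sense()['time_s']:.2f}.png",c["img"][...,::-1])
        for k in names:
            for p in r.pinpoint(k,n)[:2]:
                print(n,k,round(p["score"],2),np.round(p["centre"],1),np.round(at(c,p["centre"],H[k]),4))
E
python3 - <<'E'
from h import *
c=r.capture("top");print({k:v for k,v in c.items() if k!="img"})
look();s=r.sense();print(s["time_s"],s["ee_rot"],s["tcp_pos"])
E
ls pics
```

```text
{'fx': 356.43963090033805, 'fy': 356.43963090033805, 'cx': 255.11918769575954, 'cy': 188.83151042677568, 'origin': array([ 0.54127952, -0.02679261,  0.79323321]), 'orientation': array([[ 0.02561716,  0.99909595, -0.03392695],
       [-0.99962726,  0.0252808 , -0.0103062 ],
       [-0.00943918,  0.03417832,  0.99937117]])}
top dispenser 0.72 [249.  194.4] [ 0.5555 -0.0053  0.    ]
top dispenser 0.59 [325.3 197.3] [ 0.5533 -0.1749  0.    ]
top dial 0.98 [245.2 186.3] [0.5709 0.0013 0.06  ]
top index_mark 0.97 [233.2 168.7] [0.6055 0.0262 0.072 ]
top index_mark 0.32 [246.4 188.2] [ 0.5666 -0.0017  0.072 ]
top target_line 0.58 [234.4 215.8] [0.5097 0.0219 0.0595]
top tape_gun 0.67 [231.3 120.9] [0.7193 0.0387 0.    ]
top spare_roll 0.71 [262.3 266.1] [ 0.3978 -0.0389  0.    ]
top spare_roll 0.49 [260.6 205.4] [ 0.5317 -0.0317  0.    ]
top carton 0.84 [329.5 196.9] [ 0.5545 -0.1842  0.    ]
side dispenser 0.97 [255.2 222.5] [ 0.5584 -0.0078  0.    ]
side dial 0.72 [256.2 204.3] [ 0.5573 -0.012   0.06  ]
side peg 0.9 [270.2 201.9] [ 0.5275 -0.0259  0.072 ]
side index_mark 0.77 [230.  202.7] [0.6052 0.0255 0.072 ]
side target_line 0.73 [264.5 222.1] [0.5114 0.0251 0.0595]
side tape_gun 0.71 [191.  212.8] [0.7111 0.0491 0.    ]
side carton 0.61 [288.2 183.1] [ 0.56   -0.1717  0.    ]
0.95 [[-8.95705970e-01 -4.44646843e-01  3.15813794e-06]
 [-4.44646843e-01  8.95705970e-01 -3.06646047e-06]
 [-1.46527104e-06 -4.15090302e-06 -1.00000000e+00]] [ 0.27792597 -0.55977863  0.22256357]
side_0.55.png
top_0.10.png
```

```bash
python3 -c "
import cv2
t=cv2.imread('pics/top_0.10.png');s=cv2.imread('pics/side_0.55.png')
cv2.imwrite('pics/a.png',cv2.resize(t[60:300,140:400],None,fx=2.4,fy=2.4,interpolation=cv2.INTER_CUBIC))
cv2.imwrite('pics/b.png',cv2.resize(s,None,fx=1.5,fy=1.5))"
```

```text
(no output)
```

View pics/a.png

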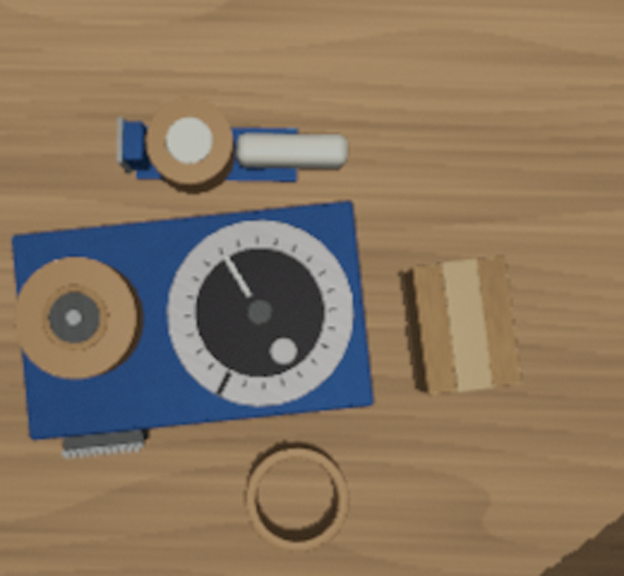

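View pics/b.png

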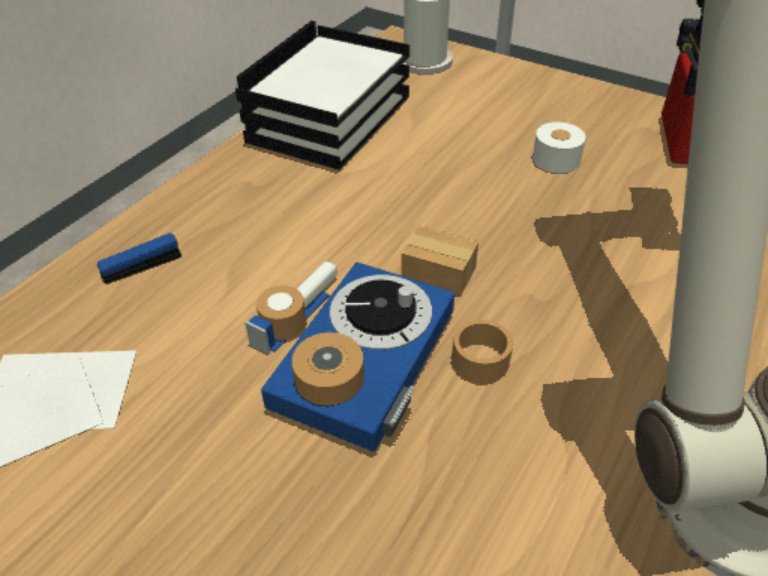

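The top view shows the dial centre at about (248,190), the white mark pointing up-left to (234,166), the thick target line down-left at (233,220) and the peg at (258,206). Next I'll measure the angles precisely.

```bash
cat >> h.py <<'E'
def dialfit(c):
    """rectify at deck heights, 0.25 mm/px, around the dial; axis, mark and target angles (world deg)"""
    def warp(z,cen,R=.1,n=800):
        w=np.array([[cen[0]+R-2*R*i/n, cen[1]+R-2*R*j/n,z] for i in (0,n) for j in (0,n)])
        o=np.array(c["origin"]);A=np.array(c["orientation"]);p=(w-o)@A
        px=np.float32([[c["cx"]+c["fx"]*q[0]/-q[2], c["cy"]+c["fy"]*q[1]/q[2]] for q in p])
        M=cv2.getPerspectiveTransform(px,np.float32([[j,i] for i in (0,n) for j in (0,n)]))
        return cv2.warpPerspective(c["img"],M,(n,n),flags=cv2.INTER_LINEAR)
    return warp
def profile(img,cxy,r0,r1,rs=60,n=1440):
    a=np.radians(np.arange(n)*360/n)  # world angle: +x up in image, +y left
    rr=np.linspace(r0,r1,rs)*4000
    X=(cxy[0]-np.outer(rr,np.sin(a))).astype(np.float32);Y=(cxy[1]-np.outer(rr,np.cos(a))).astype(np.float32)
    return cv2.remap(cv2.cvtColor(img,cv2.COLOR_RGB2GRAY),X,Y,cv2.INTER_LINEAR).astype(float)
def centroid_ang(p,k,w=12):
    n=len(p);d=np.arange(-w*4,w*4+1);v=p[(k+d)%n];v=np.clip(v-np.percentile(v,40),0,None)
    return ((k+(v*d).sum()/v.sum())/4)%360
def measure(c=None,cen=(.56,.0),skip=None,save=None):
    c=c or r.capture("top");W=dialfit(c)
    # axis: outer edge of ring (z=.0595, r=.08) from non-blue bright area
    g=W(.0595,cen);hsv=cv2.cvtColor(g,cv2.COLOR_RGB2HSV)
    m=((hsv[...,1]<70)).astype(np.uint8)
    yy,xx=np.mgrid[:800,:800]
    cs,_=cv2.findContours(m,cv2.RETR_EXTERNAL,cv2.CHAIN_APPROX_NONE)
    k=max(cs,key=cv2.contourArea);e=cv2.fitEllipse(cv2.convexHull(k))
    axis=np.array([cen[0]+.1-e[0][1]/4000,cen[1]+.1-e[0][0]/4000])
    t=-profile(g,e[0],.066,.077).mean(0);kt=int(t.argmax())
    g2=W(.072,cen);cc=np.array(e[0])
    p=profile(g2,cc,.03,.052).mean(0) if skip is None else p
    # white mark: highest min-along-radius
    q=profile(g2,cc,.022,.052);q=np.percentile(q,20,axis=0);ki=int(q.argmax())
    at_,ai=centroid_ang(t,kt,8),centroid_ang(q,ki,10)
    print("axis",axis.round(4),"axes mm",np.round(np.array(e[1])/4,1),"target",round(at_,2),"mark",round(ai,2),"err",round((at_-ai+180)%360-180,2))
    if save: cv2.imwrite(save,np.hstack([g,g2])[::2,::2,::-1])
    return axis,at_,ai
E
sed -i '/if skip is None/d' h.py
python3 - <<'E'
from h import *
c=r.capture("top")
a,t,i=measure(c,save="pics/rect.png")
measure(c,cen=tuple(a))
for n in("top","side"):
    c=r.capture(n)
    for k in("target_line","index_mark","peg"):
        for p in r.pinpoint(k,n)[:1]:
            w=at(c,p["centre"],H[k])[:2]-a; print(n,k,np.hypot(*w),np.degrees(np.arctan2(w[1],w[0])))
E
```

```text
axis [ 0.5637 -0.0046] axes mm [160.4 160.7] target 154.19 mark 33.24 err 120.94
axis [ 0.5637 -0.0046] axes mm [160.3 160.7] target 154.2 mark 33.24 err 120.96
top target_line 0.055320715461079306 153.85507063665926
top index_mark 0.054151042615399596 25.87856439356461
side target_line 0.0691879821191515 157.5970647512261
side index_mark 0.05065720986472427 31.514193950663643
side peg 0.03979348784072716 -156.64873412895813
```

View pics/rect.png

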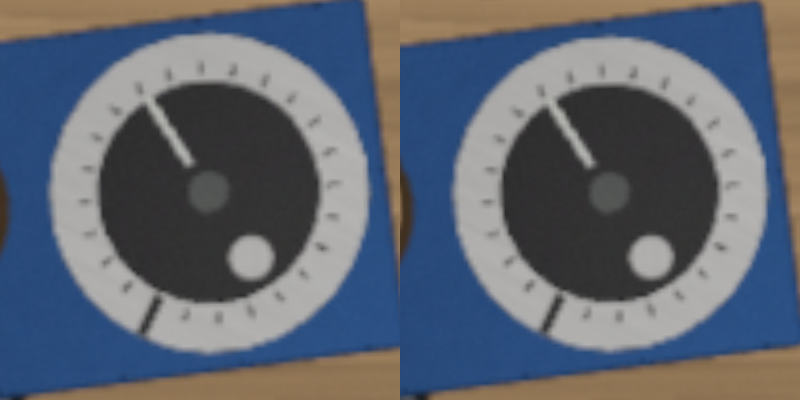

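The 120.9° CCW turn puts the peg from about 213° to 334°. I'll shut the fingers and travel high to a point behind the peg.

Call:
move_arm(series=[[[0,0,0],[-0.074,0.064,0],0],[[0,0,0],[-0.074,0.064,0],0],[[0,0,0],[-0.074,0.064,0],0],[[0,0,0],[-0.074,0.064,0],0],[[0,0,0],[-0.074,0.064,0],0],[[0,0,0],[-0.074,0.064,0],0],[[0,0,0],[-0.074,0.064,0],0],[[0,0,0],[-0.074,0.064,0],0],[[0,0,0],[-0.074,0.064,0],0],[[0,0,0],[-0.074,0.064,0],0],[[0,0,0],[-0.074,0.064,0],0],[[0,0,0],[-0.034,0.028,0],0]])

```text
time_s: 2.6
tcp_pos: [0.4963, -0.0402, 0.2229]
ee_rot: [[-0.894, -0.448, 0.001], [-0.448, 0.894, 0.0], [-0.002, -0.0, -1.0]]
wrist_force: [0.2, -0.1, 0.8]
gripper_width: 0.027
gripper_force: 0.0
```

Call:
move_arm(series=[[[0,0,-1],[0,0,0],0],[[0,0,-1],[0,0,0],0],[[0,0,-1],[0,0,0],0],[[0,0,-1],[0,0,0],0],[[0,0,-1],[0,0,0],0],[[0,0,-1],[0,0,0],0],[[0,0,-1],[0,0,0],0],[[0,0,-1],[0,0,0],0],[[0,0,-1],[0,0,0],0],[[0,0,-1],[0,0,0],0],[[0,0,-1],[0,0,0],0]])

```text
time_s: 3.7
tcp_pos: [0.495, -0.0434, 0.2227]
ee_rot: [[-0.006, -1.0, 0.0], [-1.0, 0.006, 0.0], [-0.0, -0.0, -1.0]]
wrist_force: [0.0, 0.2, 1.3]
gripper_width: 0.006
gripper_force: 0.0
```

Call:
move_arm(series=[[[0,0,-1],[0,0,0],0],[[0,0,-1],[0,0,0],0],[[0,0,-1],[0,0,0],0],[[0,0,-1],[0,0,0],0],[[0,0,-1],[0,0,0],0],[[0,0,-0.9],[0,0,0],0],[[0,0,0],[0,0,0],0],[[0,0,0],[0,0,0],0]])

```text
time_s: 4.5
tcp_pos: [0.4949, -0.0434, 0.2226]
ee_rot: [[0.546, -0.838, 0.0], [-0.838, -0.546, 0.0], [0.0, -0.0, -1.0]]
wrist_force: [0.3, 0.6, 0.2]
gripper_width: 0.005
gripper_force: 0.0
```

Call:
move_arm(series=[[[0,0,0],[-0.028,-0.041,0],0],[[0,0,0],[-0.027,-0.041,0],0],[[0,0,0],[0,0,0],0],[[0,0,0],[0,0,0.06],0],[[0,0,0],[0,0,0.06],0],[[0,0,0],[0,0,0.06],0],[[0,0,0],[0,0,0.05],0],[[0,0,0],[0,0,0.03],0],[[0,0,0],[0,0,0.02],0],[[0,0,0],[0,0,0],0],[[0,0,0],[0,0,0],0]])

```text
time_s: 5.6
tcp_pos: [0.5147, 0.002, 0.0832]
ee_rot: [[0.548, -0.837, 0.001], [-0.837, -0.548, 0.0], [0.001, -0.001, -1.0]]
wrist_force: [-1.0, -1.3, -0.4]
gripper_width: 0.003
gripper_force: 0.0
```

```bash
python3 - <<'E'
from h import *
c=r.capture("side");cv2.imwrite("pics/s1.png",cv2.resize(c["img"][150:260,190:350,::-1],None,fx=4,fy=4))
s=r.sense();print(s["joints"],s["tcp_pos"])
E
```

```text
[ 1.83225171e+01  2.00524502e+01 -2.55426293e+01  2.19980670e-02
 -4.42952705e+01  1.48862058e+01] [0.51491368 0.00209519 0.08349754]
```

View pics/s1.png

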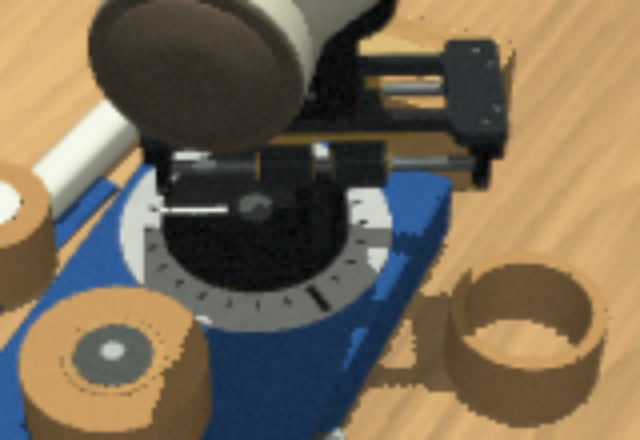

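The fingers are down behind the peg (crop about (320,200)) and clear of the hub and ring. Next I'll push through the first part of the arc.

Call:
move_arm(series=[[[0,0,0],[0.012,0,0],0],[[0,0,0],[0.008,0,0],0],[[0,0,0],[0,0,0],0],[[0,0,-1],[0.0078,0.0037,0],0],[[0,0,-1],[0.0078,0.0037,0],0],[[0,0,-1],[0.0078,0.0037,0],0],[[0,0,-1],[0.0078,0.0037,0],0],[[0,0,-1],[0.0078,0.0037,0],0],[[0,0,-1],[0.0078,0.0037,0],0],[[0,0,0],[0,0,0],0],[[0,0,0],[0,0,0],0]])

```text
time_s: 6.75
tcp_pos: [0.5283, -0.0303, 0.0824]
ee_rot: [[0.924, -0.383, -0.002], [-0.383, -0.924, -0.0], [-0.002, 0.001, -1.0]]
wrist_force: [-3.6, -1.1, 1.4]
gripper_width: 0.006
gripper_force: 1.4
```

```bash
cat >> h.py <<'E'
A=np.array([.5637,-.0046])
def state():
    s=r.sense();x=s["ee_rot"];x=np.array(x);psi=np.degrees(np.arctan2(x[1,0],x[0,0]))
    p=np.array(s["tcp_pos"])[:2]-A
    print("t",s["time_s"],"psi",psi.round(1),"tool-frame pos rel axis mm x,y",(1e3*p@x[:2,:2]).round(1),"z",s["tcp_pos"][2],"j6",s["joints"][5],"F",s["wrist_force"])
E
python3 - <<'E'
from h import *
state()
c=r.capture("top");cv2.imwrite("pics/t2.png",cv2.resize(c["img"][130:260,170:330,::-1],None,fx=4,fy=4))
measure(c)
for n in("top","side"):
    c=r.capture(n)
    for k in("index_mark","peg"):
        for p in r.pinpoint(k,n)[:1]:
            w=at(c,p["centre"],H[k])[:2]-A; print(n,k,p["score"],np.hypot(*w),np.degrees(np.arctan2(w[1],w[0])))
E
```

```text
t 6.75 psi -22.5 tool-frame pos rel axis mm x,y [-22.8  37.3] z 0.08244954715711303 j6 53.17208222189445 F [-3.56342779 -1.13121603  1.42778371]
axis [0.5559 0.003 ] axes mm [163.1 278.9] target 52.03 mark 234.03 err 178.0
top index_mark 0.8 0.0515831701396396 62.8528697308826
side index_mark 0.93 0.061514151831585 72.99184754914685
side peg 0.57 0.04395107427920257 -118.40829580377171
```

View pics/t2.png

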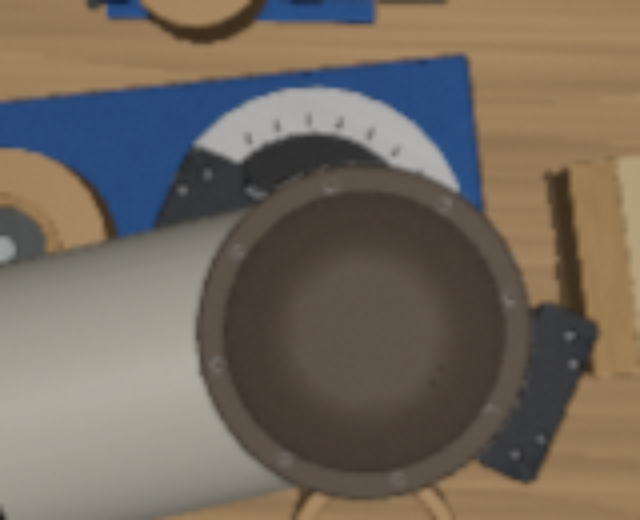

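The top view is mostly hidden by the wrist, but the force (3.7 N) and the side view (mark at about 65-70°) show the dial turning. I'll continue the arc and stop a little early.

Call:
move_arm(series=[[[0,0,-1],[0.0077,0.0042,0],0],[[0,0,-1],[0.0077,0.0042,0],0],[[0,0,-1],[0.0077,0.0042,0],0],[[0,0,-1],[0.0077,0.0042,0],0],[[0,0,-1],[0.0077,0.0042,0],0],[[0,0,-1],[0.0077,0.0042,0],0],[[0,0,-1],[0.0077,0.0042,0],0],[[0,0,-1],[0.0077,0.0042,0],0],[[0,0,-1],[0.0077,0.0042,0],0],[[0,0,-1],[0.0077,0.0042,0],0],[[0,0,-1],[0.0077,0.0042,0],0],[[0,0,0],[0,0,0],0]])

```text
time_s: 8.3
tcp_pos: [0.5725, -0.0472, 0.0822]
ee_rot: [[0.759, 0.651, 0.001], [0.651, -0.759, 0.0], [0.001, 0.001, -1.0]]
wrist_force: [-1.8, -0.5, 0.0]
gripper_width: 0.007
gripper_force: 0.7
```

```bash
python3 - <<'E'
from h import *
state()
c=r.capture("side");cv2.imwrite("pics/s3.png",cv2.resize(c["img"][150:260,190:350,::-1],None,fx=4,fy=4))
for k in("index_mark","peg","target_line"):
        for p in r.pinpoint(k,"side")[:1]:
            w=at(c,p["centre"],H[k])[:2]-A; print(k,p["score"],np.hypot(*w),np.degrees(np.arctan2(w[1],w[0])))
E
```

```text
t 8.3 psi 40.6 tool-frame pos rel axis mm x,y [-21.   38.1] z 0.08223874030551194 j6 119.1799549949221 F [-1.75007306 -0.51022725  0.0321046 ]
index_mark 0.91 0.05987545686317402 137.77143197121177
peg 0.94 0.035291418941149094 -65.21299414431705
target_line 0.76 0.06679143824037677 156.4801064292481
```

View pics/s3.png

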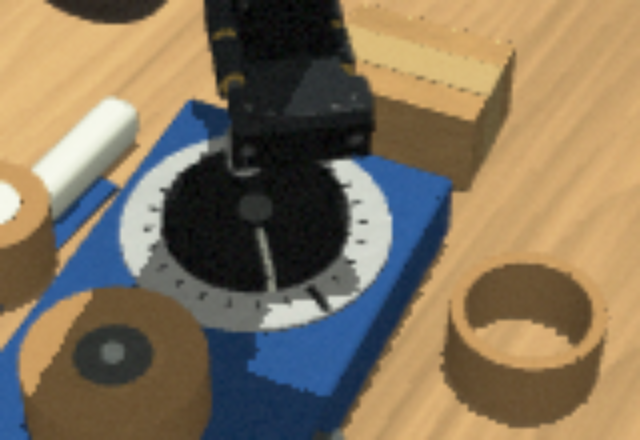

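The mark (crop (265,260)) is still some 20° short of the target line (crop (320,300)). I'll measure both from the side camera by rectifying its view.

```bash
cat >> h.py <<'E'
def side(save=None):
    c=r.capture("side");W=dialfit(c);out=[]
    g=W(.0595,A)[:, :];g2=W(.072,A)
    t=-profile(g,(400,400),.062,.074).mean(0);t[:480]=-999;t[760:]=-999;kt=int(t.argmax())
    q=np.percentile(profile(g2,(400,400),.024,.05),30,axis=0);q[:400]=0;q[800:]=0;ki=int(q.argmax())
    a,b=centroid_ang(t,kt,7),centroid_ang(q,ki,8)
    print("side target",round(a,2),"mark",round(b,2),"err",round(a-b,2))
    if save: cv2.imwrite(save,np.hstack([g,g2])[::2,::2,::-1])
E
python3 -c "
from h import *
side('pics/s4.png')"
```

```text
side target 155.84 mark 135.88 err 19.96
```

View pics/s4.png

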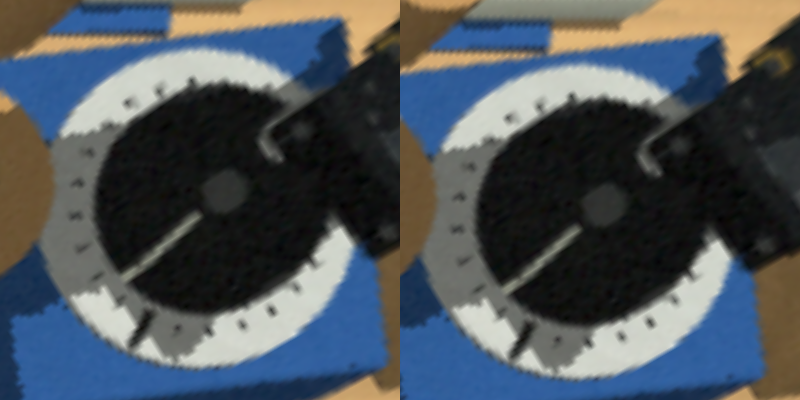

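Call:
move_arm(series=[[[0,0,-0.9],[0.007,0.0036,0],0],[[0,0,-0.9],[0.007,0.0036,0],0],[[0,0,-0.9],[0.007,0.0036,0],0],[[0,0,-0.7],[0.0053,0.0028,0],0],[[0,0,0],[0,0,0],0],[[0,0,0],[0,0,0],0]])

```text
time_s: 9.15
tcp_pos: [0.5855, -0.0423, 0.0826]
ee_rot: [[0.5, 0.866, 0.0], [0.866, -0.5, -0.0], [0.0, 0.0, -1.0]]
wrist_force: [-1.2, -1.8, 0.6]
gripper_width: 0.005
gripper_force: 1.0
```

```bash
python3 - <<'E'
from h import *
state();side('pics/s5.png')
E
```

```text
t 9.15 psi 60.0 tool-frame pos rel axis mm x,y [-21.7  37.7] z 0.08261331550409817 j6 138.33417255764616 F [-1.16787333 -1.76400951  0.58505125]
side target 155.45 mark 153.4 err 2.05
```

View pics/s5.png

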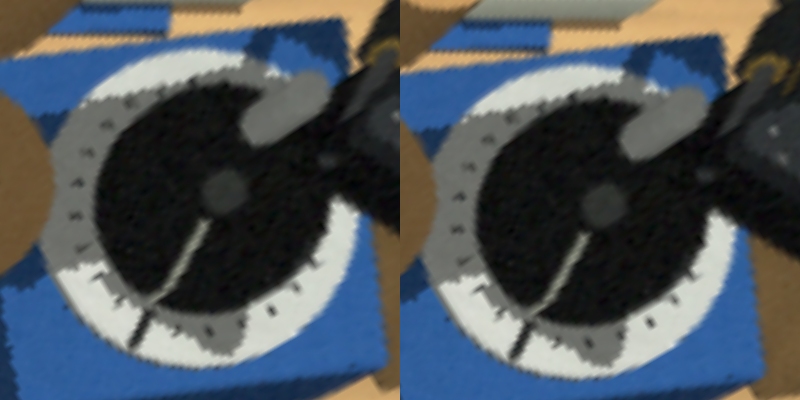

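Nearly aligned. I'll back off, lift, untwist and move aside so the top camera can verify it.

Call:
move_arm(series=[[[0,0,0],[-0.015,0,0],0],[[0,0,0],[-0.025,0,0],0],[[0,0,0],[0,0,-0.08],0],[[0,0,0],[0,0,-0.1],0],[[0,0,0],[0,0,-0.1],0],[[0,0,1],[0,0,0],0],[[0,0,1],[0,0,0],0],[[0,0,1],[0,0,0],0],[[0,0,1],[0,0,0],0],[[0,0,1],[0,0,0],0],[[0,0,1],[0,0,0],0],[[0,0,1],[0,0,0],0]])

```text
time_s: 10.4
tcp_pos: [0.5754, -0.0601, 0.2228]
ee_rot: [[0.941, 0.337, 0.001], [0.337, -0.941, 0.0], [0.001, -0.0, -1.0]]
wrist_force: [-0.3, 0.2, 0.6]
gripper_width: 0.008
gripper_force: 0.0
```

Call:
move_arm(series=[[[0,0,1],[0,0,0],0],[[0,0,1],[0,0,0],0],[[0,0,1],[0,0,0],0],[[0,0,0],[-0.048,0.08,0],0],[[0,0,0],[-0.048,0.08,0],0],[[0,0,0],[-0.048,0.08,0],0],[[0,0,0],[-0.048,0.08,0],0],[[0,0,0],[-0.048,0.08,0],0],[[0,0,0],[-0.048,0.08,0],0],[[0,0,0],[-0.048,0.08,0],0],[[0,0,0],[-0.048,0.08,0],0],[[0,0,0],[-0.048,0.08,0],0]])

```text
time_s: 11.6
tcp_pos: [0.3759, -0.4316, 0.223]
ee_rot: [[0.999, 0.048, 0.002], [0.048, -0.999, -0.001], [0.002, 0.001, -1.0]]
wrist_force: [0.6, -0.1, 0.1]
gripper_width: 0.006
gripper_force: 0.0
```

```bash
python3 - <<'E'
from h import *
state();side()
c=r.capture("top");measure(c,save='pics/t6.png');measure(c,cen=tuple(A))
cv2.imwrite("pics/t6f.png",c["img"][...,::-1])
E
```

```text
t 11.6 psi 2.8 tool-frame pos rel axis mm x,y [-208.3  417.4] z 0.22299513096927956 j6 125.52148922521101 F [ 0.56993745 -0.1150009   0.05520892]
side target 155.42 mark 153.51 err 1.91
axis [ 0.5637 -0.0046] axes mm [160.4 160.7] target 154.19 mark 150.19 err 4.0
axis [ 0.5637 -0.0046] axes mm [160.4 160.7] target 154.2 mark 150.2 err 3.99
```

View pics/t6.png

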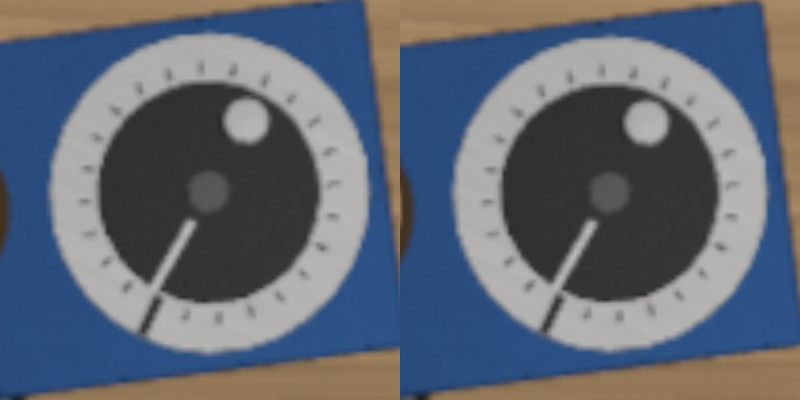

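Top view: the mark ends at about (555,290) and the target begins just left of it, so about 4° remains. Before the last nudge I'll cross-check with the disc's own centre and the line directions.

```bash
cat >> h.py <<'E'
def check(c=None):
    c=c or r.capture("top");W=dialfit(c);g=W(.0595,A);g2=W(.072,A)
    yy,xx=np.mgrid[:800,:800];rad=np.hypot(xx-400,yy-400)/4
    gr=cv2.cvtColor(g2,cv2.COLOR_RGB2GRAY)
    m=((gr<110)&(rad<66)).astype(np.uint8);m=cv2.morphologyEx(m,cv2.MORPH_OPEN,np.ones((45,45)))
    k=max(cv2.findContours(m,0,1)[0],key=cv2.contourArea);e=cv2.fitEllipse(cv2.convexHull(k))
    print("disc centre off mm",(np.array(e[0])-400)/4,"axes",np.array(e[1])/4)
    cc=np.array(e[0])
    q=profile(g2,cc,.024,.050);ki=int(np.percentile(q,20,axis=0).argmax())
    for a,b in((.022,.052),(.024,.036),(.038,.052)):
        print("mark",a,b,round(centroid_ang(profile(g2,cc,a,b).mean(0),ki,9),2))
    t=-profile(g,(400,400),.066,.077).mean(0);kt=int(t.argmax())
    for a,b in((.060,.078),(.062,.068),(.070,.077)):
        print("target",a,b,round(centroid_ang(-profile(g,(400,400),a,b).mean(0),kt,6),2))
E
python3 -c "
from h import *
check()"
```

```text
disc centre off mm [-0.07089996  0.09282684] axes [108.4778595  108.95296478]
mark 0.022 0.052 150.3
mark 0.024 0.036 150.39
mark 0.038 0.052 150.25
target 0.06 0.078 154.18
target 0.062 0.068 154.14
target 0.07 0.077 154.21
```

The measurements agree: 3.9° short. I'll go back, turned 4° further, and push on to the matching spot.

Call:
move_arm(series=[[[0,0,0],[0.048,-0.08,0],0],[[0,0,0],[0.048,-0.08,0],0],[[0,0,0],[0.048,-0.08,0],0],[[0,0,0],[0.048,-0.08,0],0],[[0,0,0],[0.048,-0.08,0],0],[[0,0,0],[0.048,-0.08,0],0],[[0,0,0],[0.048,-0.08,0],0],[[0,0,0],[0.048,-0.08,0],0],[[0,0,0],[0.048,-0.08,0],0],[[0,0,-1],[0,0,0],0],[[0,0,-1],[0,0,0],0],[[0,0,-1],[0,0,0],0]])

```text
time_s: 12.95
tcp_pos: [0.5754, -0.0579, 0.2226]
ee_rot: [[0.937, 0.348, 0.001], [0.348, -0.937, 0.001], [0.001, -0.0, -1.0]]
wrist_force: [0.2, -0.3, 0.6]
gripper_width: 0.003
gripper_force: 0.0
```

Call:
move_arm(series=[[[0,0,-1],[0,0,0],0],[[0,0,-1],[0,0,0],0],[[0,0,-1],[0,0,0],0],[[0,0,-1],[0,0,0],0],[[0,0,-1],[0,0,0],0],[[0,0,-1],[0,0,0],0],[[0,0,-1],[0,0,0],0],[[0,0,-0.7],[0,0,0],0],[[0,0,0],[0,0,0],0],[[0,0,0],[0,0,0],0]])

```text
time_s: 13.95
tcp_pos: [0.5754, -0.059, 0.2227]
ee_rot: [[0.437, 0.899, 0.0], [0.899, -0.437, 0.0], [0.0, 0.0, -1.0]]
wrist_force: [-0.1, 0.5, 0.7]
gripper_width: 0.004
gripper_force: 0.0
```

```bash
python3 -c "
from h import *
state()"
```

```text
t 13.95 psi 64.1 tool-frame pos rel axis mm x,y [-43.8  34.2] z 0.2227314872804283 j6 143.909268208744 F [-0.06731612  0.4901108   0.67196403]
```

Call:
move_arm(series=[[[0,0,0],[0,0.007,0.06],0],[[0,0,0],[0,0,0.07],0],[[0,0,0],[0,0,0.07],0],[[0,0,0],[0,0,0.05],0],[[0,0,0],[0,0,0.03],0],[[0,0,0],[0.015,0,0],0],[[0,0,0],[0.015,0,0],0],[[0,0,0],[0.008,0,0],0],[[0,0,0],[0.004,0,0],0],[[0,0,0],[0.001,0,0],0],[[0,0,0],[0,0,0],0],[[0,0,0],[0,0,0],0]])

```text
time_s: 15.15
tcp_pos: [0.588, -0.0418, 0.0829]
ee_rot: [[0.437, 0.9, 0.0], [0.9, -0.437, 0.0], [0.0, 0.0, -1.0]]
wrist_force: [-2.2, -1.4, 1.6]
gripper_width: 0.004
gripper_force: 1.1
```

```bash
python3 -c "
from h import *
state();state();side();side();state()"
```

```text
t 15.15 psi 64.1 tool-frame pos rel axis mm x,y [-22.8  38.1] z 0.08294614852522673 j6 142.45786010925866 F [-2.21034263 -1.35864694  1.6497754 ]
t 15.15 psi 64.1 tool-frame pos rel axis mm x,y [-22.8  38.1] z 0.08294614852522673 j6 142.45786010925866 F [-2.21034263 -1.35864694  1.6497754 ]
side target 155.41 mark 155.78 err -0.37
side target 155.4 mark 155.86 err -0.46
t 15.25 psi 64.1 tool-frame pos rel axis mm x,y [-22.8  38.1] z 0.08276919621564413 j6 142.45947513793493 F [-0.28751843 -1.22827702  2.19329957]
```

Both the side view and the tool position say 1.1 mm more.

Call:
move_arm(series=[[[0,0,0],[0.001,0,0],0],[[0,0,0],[0.001,0,0],0],[[0,0,0],[0,0,0],0],[[0,0,0],[0,0,0],0]])

```text
time_s: 15.65
tcp_pos: [0.5885, -0.041, 0.0826]
ee_rot: [[0.436, 0.9, -0.0], [0.9, -0.436, -0.0], [-0.0, -0.0, -1.0]]
wrist_force: [-1.0, -3.0, 2.1]
gripper_width: 0.004
gripper_force: 1.7
```

```bash
python3 -c "
from h import *
state();side();side();state()"
```

```text
t 15.65 psi 64.1 tool-frame pos rel axis mm x,y [-21.9  38.2] z 0.0825828549055317 j6 142.38090368179633 F [-1.01351106 -2.99108037  2.10699895]
side target 155.42 mark 156.75 err -1.34
side target 155.41 mark 156.77 err -1.36
t 15.75 psi 64.1 tool-frame pos rel axis mm x,y [-21.8  38.1] z 0.08257917747148527 j6 142.3800457190239 F [-1.73132978 -2.91281073  2.2952716 ]
```

Call:
move_arm(series=[[[0,0,0],[0.0006,0,0],0],[[0,0,0],[0,0,0],0],[[0,0,0],[-0.015,0,0],0],[[0,0,0],[-0.025,0,0],0],[[0,0,0],[0,0,-0.08],0],[[0,0,0],[0,0,-0.1],0],[[0,0,0],[0,0,-0.1],0],[[0,0,1],[0,0,0],0],[[0,0,1],[0,0,0],0],[[0,0,1],[0,0,0],0],[[0,0,1],[0,0,0],0],[[0,0,1],[0,0,0],0]])

```text
time_s: 16.95
tcp_pos: [0.5797, -0.0588, 0.2223]
ee_rot: [[0.817, 0.577, 0.001], [0.577, -0.817, 0.001], [0.001, -0.0, -1.0]]
wrist_force: [0.1, -1.1, -0.6]
gripper_width: 0.005
gripper_force: 0.0
```

Call:
move_arm(series=[[[0,0,1],[0,0,0],0],[[0,0,1],[0,0,0],0],[[0,0,1],[0,0,0],0],[[0,0,1],[0,0,0],0],[[0,0,1],[-0.048,0.08,0],0],[[0,0,0],[-0.048,0.08,0],0],[[0,0,0],[-0.048,0.08,0],0],[[0,0,0],[-0.048,0.08,0],0],[[0,0,0],[-0.048,0.08,0],0],[[0,0,0],[-0.048,0.08,0],0],[[0,0,0],[-0.048,0.08,0],0],[[0,0,0],[-0.048,0.08,0],0]])

```text
time_s: 18.15
tcp_pos: [0.4304, -0.4026, 0.2225]
ee_rot: [[0.993, 0.119, 0.001], [0.119, -0.993, 0.0], [0.001, 0.0, -1.0]]
wrist_force: [0.1, -0.7, 0.4]
gripper_width: 0.005
gripper_force: 0.0
```

Call:
move_arm(series=[[[0,0,0],[-0.048,0.08,0],0],[[0,0,0],[0,0,0],0],[[0,0,0],[0,0,0],0]])

```text
time_s: 18.45
tcp_pos: [0.4115, -0.4443, 0.2219]
ee_rot: [[0.993, 0.116, 0.0], [0.116, -0.993, 0.001], [0.0, -0.001, -1.0]]
wrist_force: [0.7, 0.4, -0.9]
gripper_width: 0.003
gripper_force: 0.0
```

```bash
python3 -c "
from h import *
state();side();check();measure(cen=tuple(A));look(['tape_gun','spare_roll','carton'],['top'])"; ls pics
```

```text
t 18.45 psi 6.7 tool-frame pos rel axis mm x,y [-202.2  419.1] z 0.22186596246301962 j6 128.59729861209223 F [ 0.70857836  0.41420337 -0.93332426]
side target 155.42 mark 157.68 err -2.25
disc centre off mm [0.0153656  0.08538818] axes [108.56297302 108.84117126]
mark 0.022 0.052 154.48
mark 0.024 0.036 154.48
mark 0.038 0.052 154.5
target 0.06 0.078 154.18
target 0.062 0.068 154.15
target 0.07 0.077 154.21
axis [ 0.5637 -0.0046] axes mm [160.4 160.7] target 154.2 mark 154.62 err -0.42
top tape_gun 0.81 [229.3 124.2] [0.7117 0.043  0.    ]
top spare_roll 0.86 [262.2 264.1] [ 0.4022 -0.0385  0.    ]
top carton 0.6 [326.1 197.5] [ 0.5529 -0.1767  0.    ]
a.png
b.png
rect.png
s1.png
s3.png
s4.png
s5.png
side_0.55.png
t2.png
t6.png
t6f.png
top_0.10.png
top_18.65.png
```

Aligned to within about 0.4°. I'll check the bystanders against the first picture, and hand in.

```bash
python3 -c "
import cv2,glob
a=cv2.imread('pics/top_0.10.png');b=cv2.imread('pics/top_18.65.png')
cv2.imwrite('pics/fin.png',cv2.hconcat([a[80:300,140:380],b[80:300,140:380],cv2.absdiff(a,b)[80:300,140:380]]))"
```

```text
(no output)
```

View pics/fin.png

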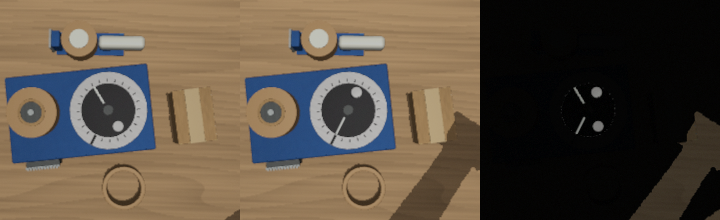

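The difference picture shows only the mark, the peg and the arm's shadow changed. The bystanders did not move.

```bash
python3 -c "
from station import r
print(r.finish_job())"
```

```text
the job is handed in; nothing more can be done
None
```

The job is handed in: I pushed the dial round by its peg until the index mark lined up with the thick line, about 0.4° off by the top camera; the arm is clear and the tape gun, spare roll and carton did not move.

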